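# Lock the capping chuck in its bayonet holder

## Task

Fit the loose capping chuck into the bayonet holder on the bench: stand it in the holder's mouth, find the slots with its two lugs, push it in against the spring and turn it clockwise (seen from above) to the stop, then let go so that the spring lifts it and the lugs catch in their pockets. Use hand force only, never force it, and leave the small parts lying about where they are.

Things in the scene. Friction and masses are not known exactly. Their poses are not given: they have to be found in the camera images.
- chuck: Capping chuck, loose, upright, 78 mm tall, 0.2 to 0.35 kg. Origin: centre of its underside, z up. Steel stem 32 mm in diameter up to z = 38 mm, tip tapered to 25 mm over the lowest 5 mm; two lugs on it along +x and -x, reaching 26 mm from the axis, 8 mm wide, z = 8 to 15 mm; flange 60 mm in diameter, z = 38 to 43 mm; grip head above. A half turn leaves it the same.
- chuck_grip (a point): Centre of the chuck's black grip head, 62 mm above the chuck's origin, same axes. The head spans z = 43 to 78 mm of the chuck and is 54 mm in diameter, but has two parallel flats facing +y and -y, 40 mm apart: grip it from above across them.
- holder: Bayonet holder, fixed: plate 110 x 110 x 10 mm, grey round housing 84 mm in diameter, in it a stiffly clamped steel ring, top at z = 50 mm. Origin: centre of the plate's underside, z up. The chuck heights told for the mouth and the seat are those of the chuck's origin above this. Chuck and holder must never press on each other with more than 40 N.
- mouth (a point): Centre of the ring's top, 50 mm above holder's origin, same axes. Bore 35 mm in diameter; two slots 11 mm wide reach 28 mm from the axis, along holder +x and -x but turned by an unreported angle up to 0.45 rad either way, new each time: look, or feel by turning the chuck slowly, lugs resting on the ring (chuck at 42 mm) under a light push (3 to 8 N), till they drop in.
- seat (a point): On the axis, 29 mm above holder's origin, same axes: where the locked chuck's origin stands. A spring plunger pushes the chuck up from 38 mm: 2.4 N there, 0.6 N more per mm, bottom at 22 mm. At 22 to 25 mm the lugs turn clockwise (from above) under the ring's edge; 45 degrees from the slots is a hard stop with pockets above, into which the spring lifts them. Anticlockwise is blocked.
- star_knob_spare: Bystander: a loose black four-lobed knob, 47 x 47 x 27 mm. Origin: centre of its underside.
- cap_1: Bystander: a loose bottle cap, 40 mm in diameter, 24 mm tall. Origin: centre of its underside.
- bearing_2: Bystander: a loose ball bearing, 42 mm in diameter, 13 mm tall, lying flat. Origin: centre of its underside.
Mind the look-alikes: they are no part of the job. What is shaped like the chuck but orange is not meant.

How it is judged:
By the outcome, as a careful person would: the job done as asked, in the order asked, and still so for the second after the job is handed in, with the robot touching nothing.
It also fails if it takes over 72 s, if anything falls off the work surface, if the arm or the gripper's body presses on something with over 40 N, if the wrist force passes 120 N, or if a joint passes its speed limit or range.

## Robot

A 6-joint arm with a two-finger parallel gripper is mounted at the origin on a cart in front of the work surface, level with it; the furniture and walls round the work are solid. World frame = base frame: x ahead of the robot, y to its left, z up, the work surface at z = 0. Lengths are in m, angles in rad, forces in N, time in s.
With the tool pointing down it reaches from about 0.375 to 0.925 m from the base axis. Payload 5.7 kg.
Tool frame: the origin (TCP) lies midway between the tips of the shut fingers; the grasp point (between the pads) lies env.tcp_to_grasp behind it (env.tcp_to_grasp is the distance from the TCP to the grasp point, in m); z points along the fingers, y is the line along which they close (so a half turn about z gives the same grasp; the last joint's range is limited). The gripper opens to 88 mm and grips with 3 to 60 N. Pads are 20 mm wide; open, the fingers measure 115 mm over their backs; the gripper's body (75 mm by 178 mm) begins 61 mm behind the grasp point.
Start: joints at [-1.328, 0.359, 1.51, -0, 1.272, -0.115], TCP at [0.21, -0.562, 0.223] pointing down, gripper open.
Joint ranges: [-2.97, 2.97], [-1.01, 2.36], [0.21, 2.38], [-0.96, 4.11], [0.2, 2.71], [-2.98, 2.98]. Speed limits (rad/s): [2.39, 2.39, 3.14, 3.14, 3.14, 3.14].

## Interface

Orientations are given as a rotation vector (axis times angle).
In Python, from cell import readout, cams, env gives the robot as it stands.
- The arm moves only by the tool carry_out, never from a script. Its argument "rows" is a list of rows, each an object with "fingers": the finger opening in mm, from 0 to 87.8; "dp": the shift along the tool's x, y, z in units of 60 mm (1.0 is 60 mm), a list of three; "rot": the turn, a rotation vector about the tool's x, y, z in units of 10 degrees (1.0 is 10 degrees), a list of three. In form: [{"fingers": fingers, "dp": [dx, dy, dz], "rot": [wx, wy, wz]}, ...]. A call has 1 to 5 rows; each row is the pose to reach, as a shift and turn from the pose commanded when the call began, along the tool's axes at that moment; what a row does not reach only later rows make up. A row lasts 1/8 s, in which the tool goes at most 62.5 mm and 10.7 degrees, less where a joint would pass 70% of its speed; a pose out of reach is approached as far as the arm can. A call with a gripper value outside its range is refused whole. The fingers move at their own pace and stop on an object; "grip_force" is the grip in N (left out, the last holds). Time passes only in rows, so rows that repeat a pose let the fingers close. It gives the time, the measured TCP pose, the force, the opening and the grip force at its end, in the units of the state.
- readout.read_state(): the state, without advancing time (a new reading comes with each control period).
- cams.grab_frame(name): name is "scene" or "top"; returns a dict with "img" (420x560x3 uint8, red, green, blue), "fx", "fy", "cx", "cy" (pixels), "k1" (the pictures are not rectified: a ray, as slopes to the right and down, at radius r is drawn at 1 + k1 r^2 times it, then the intrinsics apply), "extrinsics" (4x4, takes a point from camera to world coordinates). Camera axes: x right, y down, z forward; pixel columns grow to the right and rows downward; lengths in m; the calibration is good to about 2 mm. A picture is of the moment at which its call begins. There is no depth.
- env.close_job(): hands the job in; it is judged then, once.
The state is a dict: "t": time; "joints": joint angles; "joint_vel": joint speeds; "effort": joint torques, N m; "eef_pos": TCP position; "tool_rot": TCP orientation; "contact_force": force on the tool from outside, world axes, zero at the start; "wrist_torque": the same for the moment, N m; "opening": opening from 0.0 (shut) to 1.0 (fully open); "finger_force": force on a finger pad.
Only numpy, scipy, OpenCV 4.12 (cv2) and the standard library are available. Lean on these libraries where they do the work, as an engineer would, in place of code of your own. Each camera call takes 0.05 s, during which the arm holds its last target. There are 200 camera calls.

## Working session

There is one attempt and no reset: what is moved stays moved. The work goes in short steps, Python scripts to look and compute and a tool call to move; the robot and the scene stay as the last step left them, time stands still between calls to the robot, and variables do not carry over. Pictures are saved under pics/ and viewed, at most 10 in all, crops included, and the job is handed in when it is done.

Besides the shell and the picture viewer there is one more tool, called after "Request:" as name([rows], argument=value, ...), one row to a line, values as JSON. carry_out: Moves the arm, as the interface text tells. Its arguments: {"type":"object","properties":{"rows":{"type":"array"},"grip_force":{"type":"number"}},"required":["rows"]}

```bash
mkdir -p pics; ls; cat > h.py <<'E'
import numpy as np, cv2
from cell import readout, cams, env
def grab(n,f=None):
    g=cams.grab_frame(n)
    if f: cv2.imwrite('pics/'+f,g['img'][:,:,::-1])
    return g
def ray(g,u,v):
    xd=np.array([(u-g['cx'])/g['fx'],(v-g['cy'])/g['fy']]);x=xd.copy()
    for _ in range(20): x=xd/(1+g['k1']*(x@x))
    T=np.array(g['extrinsics']);return T[:3,3],T[:3,:3]@np.array([x[0],x[1],1])
def onz(g,u,v,z):
    o,d=ray(g,u,v);return o+d*(z-o[2])/d[2]
def proj(g,p):
    T=np.array(g['extrinsics']);q=T[:3,:3].T@(np.array(p)-T[:3,3]);x=q[:2]/q[2];x=x*(1+g['k1']*(x@x))
    return np.array([x[0]*g['fx']+g['cx'],x[1]*g['fy']+g['cy']])
def meet(g1,a,g2,b):
    o1,d1=ray(g1,*a);o2,d2=ray(g2,*b)
    s=np.linalg.lstsq(np.c_[d1,-d2],o2-o1,rcond=None)[0]
    p,q=o1+d1*s[0],o2+d2*s[1];return (p+q)/2,np.linalg.norm(p-q)
E
python3 - <<'E'
from h import *
for n in('scene','top'):
    g=grab(n,n+'1.png');print(n,g['fx'],g['k1'],np.round(g['extrinsics'],3).tolist())
print(readout.read_state(),env.tcp_to_grasp)
E
```

```text
pics
scene 496.80574765446454 -0.1808977782760304 [[-0.85, -0.293, 0.438, 0.078], [-0.527, 0.46, -0.715, 0.804], [0.008, -0.838, -0.545, 0.626], [0.0, 0.0, 0.0, 1.0]]
top 534.0505912597587 -0.11883250012573104 [[0.003, -0.99, 0.138, 0.393], [-1.0, 0.001, 0.029, 0.031], [-0.028, -0.138, -0.99, 1.139], [0.0, 0.0, 0.0, 1.0]]
{'t': 0.1, 'joints': array([-1.32810857e+00,  3.59436057e-01,  1.51129743e+00, -3.14271249e-05,
        1.27251784e+00, -1.15083569e-01]), 'joint_vel': array([-0.00123574, -0.00087683, -0.0013869 , -0.00227344, -0.00231719,
        0.00080272]), 'effort': array([ 4.57917013e-04, -5.16356421e+01, -2.71406543e+01,  6.76829112e-02,
        2.76114000e-02, -3.76971491e-05]), 'eef_pos': array([ 0.20995451, -0.56140806,  0.22190202]), 'tool_rot': array([-3.08983135e+00, -5.58713523e-01,  2.13085153e-04]), 'contact_force': array([ 0.26012689,  0.66291072, -0.5196452 ]), 'wrist_torque': array([-0.04805595, -0.02289031,  0.03094603]), 'finger_force': 0.0, 'opening': 1.0034693865707418} 0.0187
```

View pics/scene1.png

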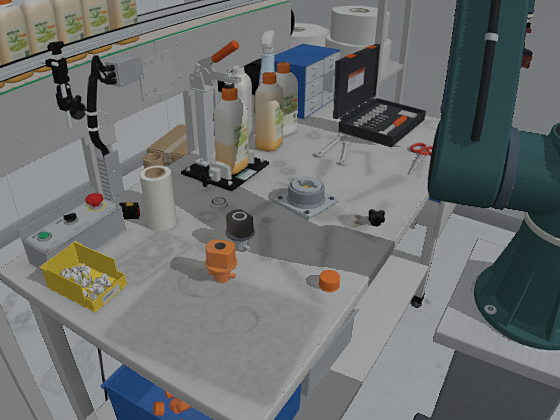

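View pics/top1.png

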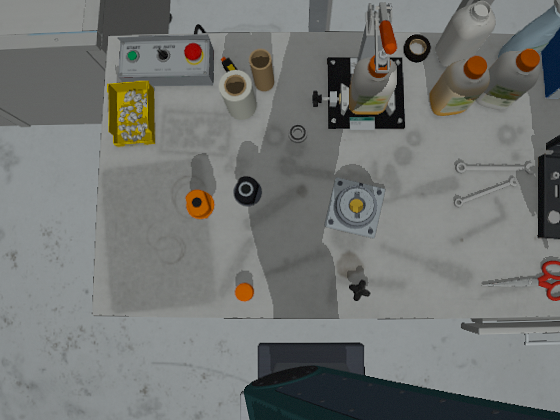

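The black chuck is at top (247,190) and scene (239,222). The holder is at top (356,206) and scene (307,192). The orange look-alike is at top (200,204). Next I'll zoom in on the chuck and holder.

```bash
python3 - <<'E'
from h import *
t=cv2.imread('pics/top1.png');s=cv2.imread('pics/scene1.png')
c=lambda im,x,y,w,h:cv2.resize(im[y:y+h,x:x+w],(400,300),interpolation=cv2.INTER_CUBIC)
cv2.imwrite('pics/crop1.png',np.vstack([np.hstack([c(t,220,167,60,45),c(t,316,176,80,60)]),np.hstack([c(s,205,197,80,60),c(s,267,165,80,60)])]))
E
```

```text
(no output)
```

View pics/crop1.png

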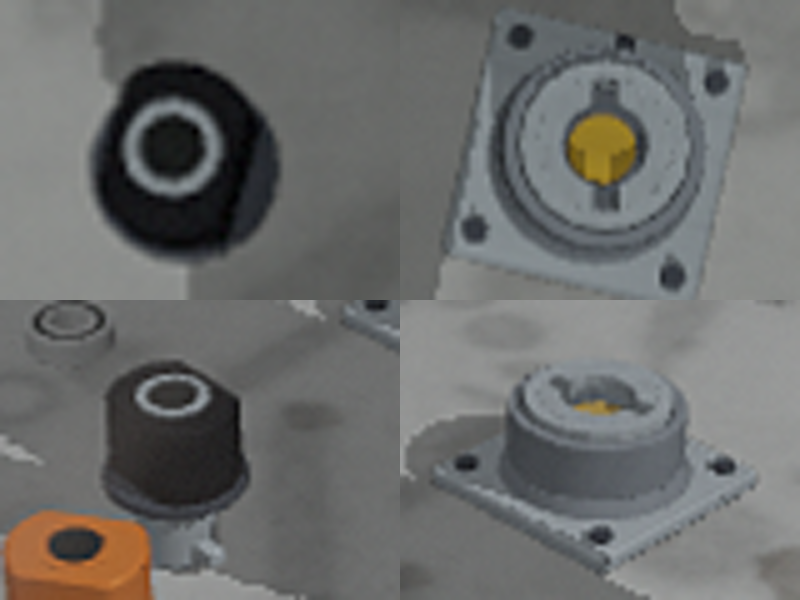

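Top left shows the chuck's grey head ring at about (246,189), with the flat's edge running from (259,184) to (254,204). Top right shows the slots at about (357,195) and (357,215), so they run nearly along world x. I'll measure both more exactly.

```bash
cat > m.py <<'E'
from h import *
def cen(m,x,y):  # centroid of convex hull of the component nearest x,y
    n,l,st,c=cv2.connectedComponentsWithStats(m.astype(np.uint8))
    i=1+np.argmin(np.hypot(*(c[1:]-[x,y]).T)+1e3*(st[1:,4]<15))
    pts=np.argwhere(l==i)[:,::-1].astype(np.int32);h=cv2.convexHull(pts)
    M=cv2.moments(h);return np.array([M['m10'],M['m01']])/M['m00'],pts,h
E
python3 - <<'E'
from m import *
t=grab('top');s=grab('scene')
def ringmask(g,x,y,r):
    v=g['img'].max(2).astype(int);m=np.zeros(v.shape,bool);m[y-r:y+r+1,x-r:x+r+1]=v[y-r:y+r+1,x-r:x+r+1]>75;return m
a,pa,_=cen(ringmask(t,246,189,9),246,189);b,pb,_=cen(ringmask(s,239,216,9),239,216)
print('ring',a,len(pa),b,len(pb)); p,e=meet(t,a,s,b);print('chuck top',p.round(4),e)
# flat edges: dark head mask in top view
v=t['img'].max(2)
for y in range(176,208): print(y,' '.join('%3d'%x for x in v[y,230:266]))
# holder: yellow & slots
w=v[176:236,316:396]
hs=cv2.HoughCircles(cv2.resize(w,None,fx=6,fy=6,interpolation=cv2.INTER_CUBIC),cv2.HOUGH_GRADIENT,1,20,param1=80,param2=30,minRadius=60,maxRadius=160)
print(hs if hs is None else [(316+(c[0]+.5)/6-.5,176+(c[1]+.5)/6-.5,c[2]/6) for c in hs[0][:6]])
print()
for y in range(188,224): print(y,' '.join('%3d'%x for x in v[y,340:374]))
print(onz(t,357,206,.05))
E
```

```text
ring [245.47923681 188.55331089] 91 [238.98941799 215.75837743] 68
chuck top [0.5707 0.1452 0.0782] 3.0362705131494426e-06
176 140 138 137 138 138 112  98 101 103 102  97  94  96  66  54  53  53  52  73  78  96 105 107 107 106 107 106 106 106 105 105 105 107 107 108 106
177 141 138 139 137 138 113  99 101 107  99  66  38  16  12  17  17  22  18  15  12  28  68  96 103 108 106 106 107 106 104 106 104 108 106 107 106
178 141 141 138 138 138 121 103 104 102  60  21  18  22  23  22  23  18  23  21  21  18  18  27  69  97 107 108 107 106 105 104 105 107 107 106 107
179 141 141 139 140 139 140 123 108  73  30  23  22  21  22  27  20  22  22  21  23  19  17  20  12  47  93 109 108 106 106 106 107 106 107 107 106
180 140 141 142 141 143 141 144 117  62  27  21  23  25  20  17  22  18  19  24  19  24  22  22  25  16  46  93 109 107 107 106 106 107 107 107 105
181 139 141 142 142 143 142 145 105  45  18  20  19  17  38  44  59  64  40  29  18  16  24  19  23  24  17  44  97 109 109 107 106 108 107 106 107
182 141 141 141 141 142 145 141  94  35  16  18  38  71  99 106 125 129 102  92  60  27  
[... 8543 characters left out ...]
97 127 141 142 143 143 142 143 144 144 146 145 146 147 146 142 134 112  66  99 114 116 110 100  99 133
220  91  81  72  75  99 112 114 110  90  84 119 126 129 135 137 140 143 145 143 140 141 141 127 123  97  95 108 115 116 108  94  95 125 136
221  93  92  89  76  65  97 111 115 113 110  99  79  80 104 110 119 127 129 123 114 116 108  69  88 109 113 115 115 107  84  98 118 141 137
222 106  91  99  91  81  67  89 107 111 116 115 114 107  98  89  86  77  78  84  88  93 101 109 114 116 113 105 105  92  94 115 142 140 139
223 130 108  99  95  97  84  76  74  86 106 111 118 120 116 115 114 112 111 113 113 115 115 114 113 112  91  82  97 103 113 135 141 141 140
[ 0.53883665 -0.08193105  0.05      ]
```

```bash
cat >> m.py <<'E'
from scipy.spatial.transform import Rotation as R
def plan(pos,yaw,s=None):
    """dp, rot (move units) to reach TCP pos, tool down with tool y at world angle yaw (mod pi)"""
    s=s or readout.read_state();A=R.from_rotvec(s['tool_rot'])
    best=None
    for k in(0,np.pi):
        y=np.array([np.cos(yaw+k),np.sin(yaw+k),0]);z=np.array([0,0,-1.]);B=R.from_matrix(np.c_[np.cross(y,z),y,z])
        r=(A.inv()*B).as_rotvec(degrees=True)/10
        if best is None or np.linalg.norm(r)<np.linalg.norm(best): best=r
    dp=A.inv().apply(np.array(pos)-s['eef_pos'])/.06
    ty=A.as_matrix()[:,1]
    print('t',s['t'],'pos',s['eef_pos'].round(4),'tool y yaw',np.degrees(np.arctan2(ty[1],ty[0])).round(2),'F',s['contact_force'].round(1),'M',s['wrist_torque'].round(2),'open',round(s['opening'],3),'j6',s['joints'][5].round(2))
    print('dp',dp.round(3),'rot',best.round(3))
E
python3 - <<'E'
from m import *
t=grab('top');s=grab('scene')
C=np.array([.5707,.1452])
E=np.array([onz(t,x,y,.078)[:2] for x,y in[(258.3,187),(257.5,190),(256.6,193),(255.5,196),(254.7,199),(254.3,201)]])
vx,vy,x0,y0=cv2.fitLine(E.astype(np.float32),cv2.DIST_L2,0,.01,.01).ravel()
print('chuck x yaw',np.degrees(np.arctan2(vy,vx)),'offset',vx*(C[1]-y0)-vy*(C[0]-x0))
a=onz(t,356.5,195.3,.05);b=onz(t,356.85,215.3,.05);print('slot yaw',np.degrees(np.arctan2(*(a-b)[1::-1])))
H=onz(t,356.5,204.7,.05);print('mouth top-only',H)
# holder plate orientation & two-view height of mouth: annulus in scene
v=s['img'].max(2);m=np.zeros(v.shape,bool);m[174:196,288:326]=v[174:196,288:326]>125
c,p,h=cen(m,306,184);e=cv2.fitEllipse(h);print('scene annulus',c,e,len(p));print('meet',meet(t,(356.5,204.7),s,e[0]),proj(s,H))
# plate corners in top, z=.01
P=[onz(t,316+(x-400)/5,176+y/5,.01)[:2] for x,y in[(497,8),(748,65),(445,255)]]
for q in P[1:]:print('plate edge yaw',np.degrees(np.arctan2(*(q-P[0])[::-1])),np.linalg.norm(q-P[0]))
plan([.571,.145,.16],np.arctan2(vy,vx)+np.pi/2)
E
```

```text
chuck x yaw -15.731999 offset 0.024132798305538897
slot yaw 0.16286998321340196
mouth top-only [ 0.5415332  -0.08094188  0.05      ]
scene annulus [308.32692821 182.69815853] ((317.0301208496094, 183.32786560058594), (21.422483444213867, 66.22904968261719), 99.49120330810547) 495
meet (array([ 0.52981044, -0.08501572,  0.05532202]), np.float64(0.023768587270860158)) [306.54323013 183.90611719]
plate edge yaw -103.03944416734224 0.11015776612610124
plate edge yaw 167.7981084397197 0.10887710551551424
t 0.3 pos [ 0.2101 -0.5617  0.2223] tool y yaw -69.5 F [ 0.7 -0.4 -0.4] M [0.04 0.04 0.  ] open 1.0 j6 -0.12
dp [ 9.76  -8.926  1.046] rot [-4.000e-03  1.000e-03  3.623e+00]
```

Two views agree on the heights: chuck top at 78 mm, ring top at 50 mm (it projects onto the scene's annulus centre). The chuck's yaw is -15.7° and the slots' is about 0.2°. I'll move above the chuck.

Request:
carry_out([
  {"fingers": 60,"dp": [0.65,-0.595,0],"rot": [0,0,0]},
  {"fingers": 60,"dp": [1.3,-1.19,0],"rot": [0,0,0]},
  {"fingers": 60,"dp": [1.95,-1.785,0],"rot": [0,0,0]},
  {"fingers": 60,"dp": [2.6,-2.38,0],"rot": [0,0,0]},
  {"fingers": 60,"dp": [3.25,-2.975,0],"rot": [0,0,0]},
])

```text
t: 0.92
eef_pos: [0.3308, -0.325, 0.2228]
tool_rot: [3.091, 0.558, 0.001]
contact_force: [0.7, -0.2, -0.5]
opening: 0.686
finger_force: 0.0
```

Request:
carry_out([
  {"fingers": 60,"dp": [0.65,-0.595,0],"rot": [0,0,0]},
  {"fingers": 60,"dp": [1.3,-1.19,0],"rot": [0,0,0]},
  {"fingers": 60,"dp": [1.95,-1.785,0],"rot": [0,0,0]},
  {"fingers": 60,"dp": [2.6,-2.38,0],"rot": [0,0,0]},
  {"fingers": 60,"dp": [3.25,-2.975,0],"rot": [0,0,0]},
])

```text
t: 1.55
eef_pos: [0.4511, -0.0894, 0.2229]
tool_rot: [3.091, 0.559, 0.001]
contact_force: [-0.2, -0.4, -0.1]
opening: 0.681
finger_force: 0.0
```

Request:
carry_out([
  {"fingers": 60,"dp": [0.65,-0.595,0],"rot": [0,0,0.7]},
  {"fingers": 60,"dp": [1.3,-1.19,0],"rot": [0,0,1.45]},
  {"fingers": 60,"dp": [1.95,-1.785,0],"rot": [0,0,2.2]},
  {"fingers": 60,"dp": [2.6,-2.38,0],"rot": [0,0,2.9]},
  {"fingers": 60,"dp": [3.25,-2.975,0],"rot": [0,0,3.62]},
])

```text
t: 2.17
eef_pos: [0.5712, 0.1462, 0.2227]
tool_rot: [3.111, -0.435, 0.0]
contact_force: [1.1, -0.2, -0.3]
opening: 0.687
finger_force: 0.0
```

```bash
python3 - <<'E'
from m import *
plan([.5707,.1452,.047],np.radians(74.3))
E
```

```text
t 2.175 pos [0.5712 0.1462 0.2227] tool y yaw -105.92 F [ 1.1 -0.2 -0.3] M [-0.02  0.04  0.  ] open 0.687 j6 1.98
dp [-0.003  0.018  2.929] rot [ 0.    -0.001 -0.022]
```

Request:
carry_out([
  {"fingers": 60,"dp": [0,0.018,0.8],"rot": [0,0,0]},
  {"fingers": 60,"dp": [0,0.018,1.6],"rot": [0,0,0]},
  {"fingers": 60,"dp": [0,0.018,2.2],"rot": [0,0,0]},
  {"fingers": 60,"dp": [0,0.018,2.6],"rot": [0,0,0]},
  {"fingers": 60,"dp": [0,0.018,2.9],"rot": [0,0,0]},
])

```text
t: 2.8
eef_pos: [0.5698, 0.1434, 0.0474]
tool_rot: [3.112, -0.429, -0.002]
contact_force: [-0.0, -0.4, 0.9]
opening: 0.684
finger_force: 0.0
```

Request:
carry_out([
  {"fingers": 60,"dp": [0,0,0.03],"rot": [0,0,0]},
  {"fingers": 44,"dp": [0,0,0.03],"rot": [0,0,0]},
  {"fingers": 36,"dp": [0,0,0.03],"rot": [0,0,0]},
  {"fingers": 30,"dp": [0,0,0.03],"rot": [0,0,0]},
  {"fingers": 30,"dp": [0,0,0.03],"rot": [0,0,0]},
], grip_force=25)

```text
t: 3.42
eef_pos: [0.5711, 0.1436, 0.0479]
tool_rot: [-3.112, 0.429, -0.003]
contact_force: [-0.2, -0.2, 6.4]
opening: 0.454
finger_force: 25.0
```

```bash
python3 - <<'E'
from m import *
plan([.5707,.1452,.15],np.radians(74.3))
E
```

```text
t 3.425 pos [0.5711 0.1436 0.0479] tool y yaw -105.7 F [-0.2 -0.2  6.4] M [ 0.03  0.13 -0.02] open 0.454 j6 1.97
dp [-0.011 -0.026 -1.701] rot [-0.005 -0.01   0.   ]
```

Request:
carry_out([
  {"fingers": 30,"dp": [0,0,-0.1],"rot": [0,0,0]},
  {"fingers": 30,"dp": [0,0,-0.4],"rot": [0,0,0]},
  {"fingers": 30,"dp": [0,0,-0.9],"rot": [0,0,0]},
  {"fingers": 30,"dp": [0,0,-1.4],"rot": [0,0,0]},
  {"fingers": 30,"dp": [0,0,-1.7],"rot": [0,0,0]},
])

```text
t: 4.05
eef_pos: [0.5709, 0.1436, 0.1515]
tool_rot: [-3.111, 0.429, -0.003]
contact_force: [-0.2, -1.0, -2.5]
opening: 0.447
finger_force: 25.0
```

```bash
python3 - <<'E'
from m import *
plan([.5415,-.0809,.15],np.radians(90.16))
E
```

```text
t 4.05 pos [0.5709 0.1436 0.1515] tool y yaw -105.7 F [-0.2 -1.  -2.5] M [ 0.02 -0.04  0.  ] open 0.447 j6 1.97
dp [0.541 3.734 0.022] rot [-0.004 -0.013 -1.586]
```

Request:
carry_out([
  {"fingers": 30,"dp": [0.1,0.65,0],"rot": [0,0,-0.3]},
  {"fingers": 30,"dp": [0.22,1.5,0],"rot": [0,0,-0.6]},
  {"fingers": 30,"dp": [0.34,2.35,0],"rot": [0,0,-1]},
  {"fingers": 30,"dp": [0.46,3.15,0],"rot": [0,0,-1.3]},
  {"fingers": 30,"dp": [0.541,3.734,0],"rot": [0,0,-1.586]},
])

```text
t: 4.68
eef_pos: [0.5404, -0.083, 0.1499]
tool_rot: [3.141, 0.006, 0.001]
contact_force: [-0.5, 1.0, -3.3]
opening: 0.454
finger_force: 25.0
```

```bash
python3 - <<'E'
from m import *
t=grab('top');s=grab('scene')
plan([.5415,-.0809,.112],np.radians(90.16))
c=lambda im,x,y,w,h:cv2.resize(im[y:y+h,x:x+w,::-1],(400,300),interpolation=cv2.INTER_CUBIC)
cv2.imwrite('pics/crop2.png',np.hstack([c(t['img'],300,165,100,75),c(s['img'],250,125,100,75)]))
E
```

```text
t 4.775 pos [ 0.5406 -0.0843  0.1498] tool y yaw -89.98 F [-0.1  1.7 -2.4] M [ 0.02  0.04 -0.01] open 0.454 j6 1.29
dp [ 0.015 -0.058  0.631] rot [ 0.008 -0.004 -0.014]
```

View pics/crop2.png

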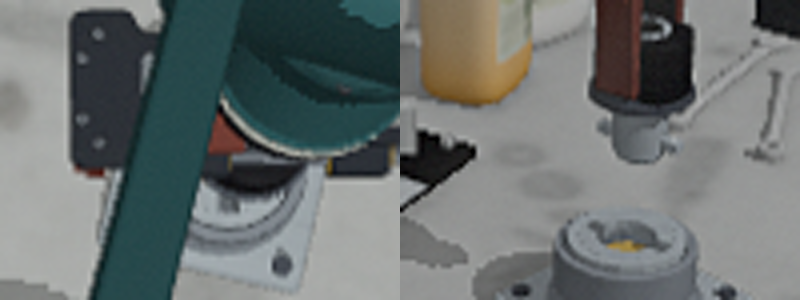

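The chuck hangs over the holder with its stem tip at about scene (309,165) and its lugs roughly in line with the slots. I'll correct the 3 mm and lower it.

Request:
carry_out([
  {"fingers": 30,"dp": [0.015,-0.058,0.2],"rot": [0,0,0]},
  {"fingers": 30,"dp": [0.015,-0.058,0.4],"rot": [0,0,0]},
  {"fingers": 30,"dp": [0.015,-0.058,0.6],"rot": [0,0,0]},
  {"fingers": 30,"dp": [0.015,-0.058,0.6],"rot": [0,0,0]},
])

```text
t: 5.28
eef_pos: [0.5406, -0.0765, 0.1113]
tool_rot: [-3.141, -0.006, 0.005]
contact_force: [-0.2, 0.7, -3.0]
opening: 0.454
finger_force: 25.0
```

```bash
python3 - <<'E'
from m import *
s=grab('scene');plan([.5415,-.0809,.093],np.radians(90.16))
p=readout.read_state()['eef_pos'];print(proj(s,p-[0,0,.048]),proj(s,[.5415,-.0809,.05]))
c=lambda im,x,y,w,h:cv2.resize(im[y:y+h,x:x+w,::-1],(800,600),interpolation=cv2.INTER_CUBIC)
cv2.imwrite('pics/crop3.png',c(s['img'],266,145,80,60))
E
```

```text
t 5.325 pos [ 0.5412 -0.0768  0.112 ] tool y yaw -89.79 F [ 0.7  0.2 -1.5] M [ 0.06 -0.03 -0.  ] open 0.45 j6 1.3
dp [0.006 0.068 0.316] rot [-0.004  0.011  0.005]
[306.04592912 179.42514549] [306.54702049 183.91762258]
```

View pics/crop3.png

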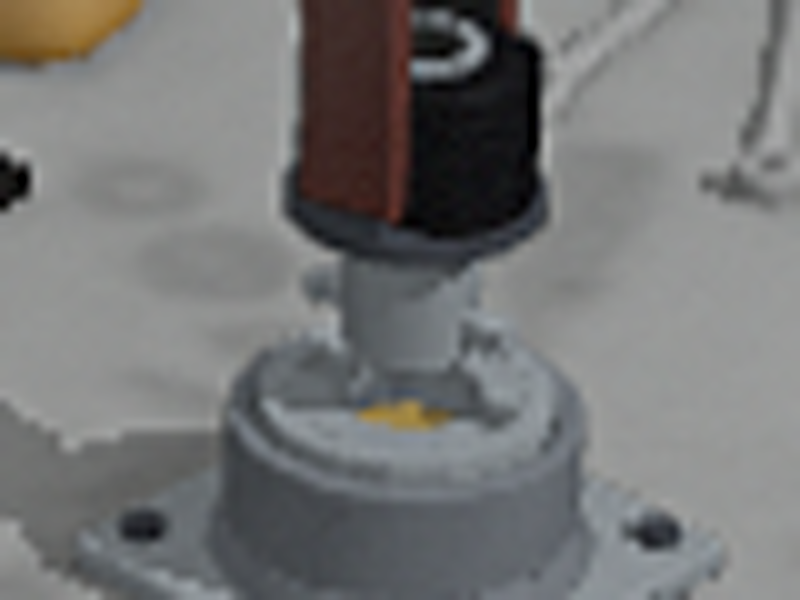

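The stem tip is at about (307,181), just above the mouth at (307,184), with the lugs pointing at the slots. My last y correction answered a transient, so I'll undo it, then settle and read.

Request:
carry_out([
  {"fingers": 30,"dp": [0.006,0.063,0.05],"rot": [0,0,0]},
  {"fingers": 30,"dp": [0.006,0.063,0.15],"rot": [0,0,0]},
  {"fingers": 30,"dp": [0.006,0.063,0.2],"rot": [0,0,0]},
  {"fingers": 30,"dp": [0.006,0.063,0.2],"rot": [0,0,0]},
  {"fingers": 30,"dp": [0.006,0.063,0.2],"rot": [0,0,0]},
])

```text
t: 5.95
eef_pos: [0.5422, -0.0813, 0.1009]
tool_rot: [-3.142, -0.004, -0.0]
contact_force: [-0.2, -0.1, -1.9]
opening: 0.452
finger_force: 25.0
```

```bash
python3 - <<'E'
from m import *
plan([.5415,-.0809,.093],np.radians(90.16))
E
```

```text
t 5.95 pos [ 0.5422 -0.0813  0.1009] tool y yaw -89.84 F [-0.2 -0.1 -1.9] M [ 0.12  0.05 -0.05] open 0.452 j6 1.29
dp [-0.012 -0.007  0.132] rot [-0.    -0.001 -0.   ]
```

Well aligned. I'll go down slowly in small calls, watching the force.

Request:
carry_out([
  {"fingers": 30,"dp": [0,0,0.03],"rot": [0,0,0]},
  {"fingers": 30,"dp": [0,0,0.06],"rot": [0,0,0]},
  {"fingers": 30,"dp": [0,0,0.08],"rot": [0,0,0]},
  {"fingers": 30,"dp": [0,0,0.08],"rot": [0,0,0]},
])

```text
t: 6.45
eef_pos: [0.542, -0.0813, 0.0959]
tool_rot: [-3.141, -0.004, 0.0]
contact_force: [-0.1, 0.4, -2.2]
opening: 0.452
finger_force: 25.0
```

Request:
carry_out([
  {"fingers": 30,"dp": [0,0,0.03],"rot": [0,0,0]},
  {"fingers": 30,"dp": [0,0,0.05],"rot": [0,0,0]},
  {"fingers": 30,"dp": [0,0,0.05],"rot": [0,0,0]},
])

```text
t: 6.82
eef_pos: [0.5421, -0.0813, 0.093]
tool_rot: [-3.141, -0.004, 0.0]
contact_force: [-1.2, 0.1, -2.5]
opening: 0.451
finger_force: 25.0
```

```bash
python3 - <<'E'
from m import *
plan([.5415,-.0809,.087],np.radians(90.16))
E
```

```text
t 6.825 pos [ 0.5421 -0.0813  0.093 ] tool y yaw -89.84 F [-1.2  0.1 -2.5] M [ 0.04 -0.04  0.04] open 0.451 j6 1.29
dp [-0.009 -0.007  0.099] rot [-0.001  0.001 -0.   ]
```

Request:
carry_out([
  {"fingers": 30,"dp": [0,0,0.02],"rot": [0,0,0]},
  {"fingers": 30,"dp": [0,0,0.04],"rot": [0,0,0]},
  {"fingers": 30,"dp": [0,0,0.04],"rot": [0,0,0]},
])

```text
t: 7.2
eef_pos: [0.5422, -0.0813, 0.0906]
tool_rot: [-3.142, -0.004, -0.0]
contact_force: [0.4, -0.1, -3.1]
opening: 0.458
finger_force: 25.0
```

Request:
carry_out([
  {"fingers": 30,"dp": [0,0,0.015],"rot": [0,0,0]},
  {"fingers": 30,"dp": [0,0,0.03],"rot": [0,0,0]},
  {"fingers": 30,"dp": [0,0,0.03],"rot": [0,0,0]},
])

```text
t: 7.58
eef_pos: [0.5421, -0.0813, 0.0888]
tool_rot: [-3.141, -0.004, 0.0]
contact_force: [0.3, -0.2, -2.9]
opening: 0.455
finger_force: 25.0
```

```bash
python3 - <<'E'
from m import *
plan([.5415,-.0809,.087],np.radians(90.16))
E
```

```text
t 7.575 pos [ 0.5421 -0.0813  0.0888] tool y yaw -89.84 F [ 0.3 -0.2 -2.9] M [-0.03 -0.03  0.03] open 0.455 j6 1.29
dp [-0.011 -0.007  0.03 ] rot [-0.001  0.    -0.   ]
```

Request:
carry_out([
  {"fingers": 30,"dp": [0,0,0.015],"rot": [0,0,0]},
  {"fingers": 30,"dp": [0,0,0.03],"rot": [0,0,0]},
  {"fingers": 30,"dp": [0,0,0.03],"rot": [0,0,0]},
])

```text
t: 7.95
eef_pos: [0.5421, -0.0813, 0.087]
tool_rot: [-3.142, -0.004, -0.0]
contact_force: [0.5, 0.7, -2.5]
opening: 0.454
finger_force: 25.0
```

Request:
carry_out([
  {"fingers": 30,"dp": [0,0,0.015],"rot": [0,0,0]},
  {"fingers": 30,"dp": [0,0,0.03],"rot": [0,0,0]},
  {"fingers": 30,"dp": [0,0,0.03],"rot": [0,0,0]},
])

```text
t: 8.32
eef_pos: [0.5422, -0.0813, 0.0854]
tool_rot: [-3.142, -0.004, -0.0]
contact_force: [-0.7, -0.0, 0.6]
opening: 0.452
finger_force: 25.0
```

```bash
python3 - <<'E'
from m import *
plan([.5415,-.0809,.087],np.radians(90.16))
E
```

```text
t 8.325 pos [ 0.5422 -0.0813  0.0854] tool y yaw -89.84 F [-0.7 -0.   0.6] M [-0.02  0.06 -0.07] open 0.452 j6 1.29
dp [-0.011 -0.007 -0.027] rot [-0.    -0.001  0.   ]
```

The force fits spring contact at 38 mm, so the lugs are in the slots. I'll push on with a firmer grip.

Request:
carry_out([
  {"fingers": 30,"dp": [0,0,0.02],"rot": [0,0,0]},
  {"fingers": 30,"dp": [0,0,0.04],"rot": [0,0,0]},
  {"fingers": 30,"dp": [0,0,0.06],"rot": [0,0,0]},
  {"fingers": 30,"dp": [0,0,0.06],"rot": [0,0,0]},
], grip_force=40)

```text
t: 8.82
eef_pos: [0.5422, -0.0813, 0.0817]
tool_rot: [-3.142, -0.004, -0.0]
contact_force: [-0.3, -0.5, 2.4]
opening: 0.453
finger_force: 40.0
```

Request:
carry_out([
  {"fingers": 30,"dp": [0,0,0.02],"rot": [0,0,0]},
  {"fingers": 30,"dp": [0,0,0.04],"rot": [0,0,0]},
  {"fingers": 30,"dp": [0,0,0.05],"rot": [0,0,0]},
  {"fingers": 30,"dp": [0,0,0.05],"rot": [0,0,0]},
])

```text
t: 9.32
eef_pos: [0.5422, -0.0813, 0.0787]
tool_rot: [-3.142, -0.004, -0.0]
contact_force: [-1.2, 0.4, 3.7]
opening: 0.451
finger_force: 40.0
```

```bash
python3 - <<'E'
from m import *
plan([.5415,-.0809,.0715],np.radians(90.16))
E
```

```text
t 9.325 pos [ 0.5422 -0.0813  0.0787] tool y yaw -89.84 F [-1.2  0.4  3.7] M [ 0.04  0.2  -0.02] open 0.451 j6 1.29
dp [-0.012 -0.007  0.121] rot [-0.    -0.001  0.   ]
```

Request:
carry_out([
  {"fingers": 30,"dp": [0,0,0.02],"rot": [0,0,0]},
  {"fingers": 30,"dp": [0,0,0.04],"rot": [0,0,0]},
  {"fingers": 30,"dp": [0,0,0.06],"rot": [0,0,0]},
  {"fingers": 30,"dp": [0,0,0.08],"rot": [0,0,0]},
  {"fingers": 30,"dp": [0,0,0.08],"rot": [0,0,0]},
])

```text
t: 9.95
eef_pos: [0.5423, -0.0814, 0.074]
tool_rot: [-3.142, -0.004, -0.0]
contact_force: [-1.8, -0.1, 7.9]
opening: 0.453
finger_force: 40.0
```

Request:
carry_out([
  {"fingers": 30,"dp": [0,0,0.015],"rot": [0,0,0]},
  {"fingers": 30,"dp": [0,0,0.03],"rot": [0,0,0]},
  {"fingers": 30,"dp": [0,0,0.03],"rot": [0,0,0]},
])

```text
t: 10.32
eef_pos: [0.5422, -0.0813, 0.0723]
tool_rot: [-3.142, -0.004, -0.0]
contact_force: [-1.3, 1.3, 7.9]
opening: 0.452
finger_force: 40.0
```

```bash
python3 - <<'E'
from m import *
plan([.5415,-.0809,.0715],np.radians(90.16))
E
```

```text
t 10.325 pos [ 0.5422 -0.0813  0.0723] tool y yaw -89.84 F [-1.3  1.3  7.9] M [ 0.09  0.39 -0.04] open 0.452 j6 1.29
dp [-0.012 -0.007  0.014] rot [-0.    -0.001  0.   ]
```

The chuck is at about 24 mm. I'll push slightly lower and begin turning clockwise.

Request:
carry_out([
  {"fingers": 30,"dp": [0,0,0.013],"rot": [0,0,0]},
  {"fingers": 30,"dp": [0,0,0.013],"rot": [0,0,0.25]},
  {"fingers": 30,"dp": [0,0,0.013],"rot": [0,0,0.5]},
  {"fingers": 30,"dp": [0,0,0.013],"rot": [0,0,0.75]},
  {"fingers": 30,"dp": [0,0,0.013],"rot": [0,0,0.9]},
])

```text
t: 10.95
eef_pos: [0.5428, -0.0816, 0.0718]
tool_rot: [3.132, -0.243, 0.002]
contact_force: [-0.9, -0.5, 8.7]
opening: 0.453
finger_force: 40.0
```

```bash
python3 - <<'E'
from m import *
plan([.5415,-.0809,.0715],np.radians(45))
E
```

```text
t 10.95 pos [ 0.5428 -0.0816  0.0718] tool y yaw -98.89 F [-0.9 -0.5  8.7] M [-0.03  0.27  0.02] open 0.453 j6 1.45
dp [-0.022 -0.008  0.004] rot [-1.000e-03 -8.000e-03  3.611e+00]
```

Request:
carry_out([
  {"fingers": 30,"dp": [0,0,0],"rot": [0,0,0.35]},
  {"fingers": 30,"dp": [0,0,0],"rot": [0,0,0.7]},
  {"fingers": 30,"dp": [0,0,0],"rot": [0,0,1.05]},
  {"fingers": 30,"dp": [0,0,0],"rot": [0,0,1.4]},
  {"fingers": 30,"dp": [0,0,0],"rot": [0,0,1.7]},
])

```text
t: 11.58
eef_pos: [0.5432, -0.0818, 0.0719]
tool_rot: [3.061, -0.705, 0.003]
contact_force: [0.5, -0.3, 7.3]
opening: 0.451
finger_force: 40.0
```

```bash
python3 - <<'E'
from m import *
plan([.5415,-.0809,.0715],np.radians(45))
E
```

```text
t 11.575 pos [ 0.5432 -0.0818  0.0719] tool y yaw -115.93 F [ 0.5 -0.3  7.3] M [-0.13  0.16  0.05] open 0.451 j6 1.75
dp [-0.032 -0.001  0.007] rot [-0.003 -0.013  1.907]
```

Request:
carry_out([
  {"fingers": 30,"dp": [0,0,0],"rot": [0,0,0.3]},
  {"fingers": 30,"dp": [0,0,0],"rot": [0,0,0.6]},
  {"fingers": 30,"dp": [0,0,0],"rot": [0,0,0.9]},
  {"fingers": 30,"dp": [0,0,0],"rot": [0,0,1.2]},
  {"fingers": 30,"dp": [0,0,0],"rot": [0,0,1.4]},
])

```text
t: 12.2
eef_pos: [0.5428, -0.0821, 0.0719]
tool_rot: [2.953, -1.071, 0.003]
contact_force: [-1.4, -2.3, 7.8]
opening: 0.456
finger_force: 40.0
```

Request:
carry_out([
  {"fingers": 30,"dp": [0,0,0],"rot": [0,0,0.1]},
  {"fingers": 30,"dp": [0,0,0],"rot": [0,0,0.2]},
  {"fingers": 30,"dp": [0,0,0],"rot": [0,0,0.2]},
])

```text
t: 12.58
eef_pos: [0.5428, -0.0822, 0.0718]
tool_rot: [2.934, -1.121, 0.003]
contact_force: [-0.1, -2.0, 8.0]
opening: 0.452
finger_force: 40.0
```

```bash
python3 - <<'E'
from m import *
plan([.5415,-.0809,.0715],np.radians(45))
E
```

```text
t 12.575 pos [ 0.5428 -0.0822  0.0718] tool y yaw -131.82 F [-0.1 -2.   8. ] M [-0.42  0.36  0.04] open 0.452 j6 2.03
dp [-0.03  -0.002  0.006] rot [ 0.001 -0.011  0.318]
```

Request:
carry_out([
  {"fingers": 30,"dp": [0,0,0],"rot": [0,0,0.1]},
  {"fingers": 30,"dp": [0,0,0],"rot": [0,0,0.2]},
  {"fingers": 30,"dp": [0,0,0],"rot": [0,0,0.2]},
])

```text
t: 12.95
eef_pos: [0.5427, -0.0822, 0.0718]
tool_rot: [2.914, -1.172, 0.003]
contact_force: [-1.1, -2.8, 7.1]
opening: 0.451
finger_force: 40.0
```

```bash
python3 - <<'E'
from m import *
plan([.5415,-.0809,.0715],np.radians(45))
E
```

```text
t 12.95 pos [ 0.5427 -0.0822  0.0718] tool y yaw -133.81 F [-1.1 -2.8  7.1] M [-0.46  0.37  0.11] open 0.451 j6 2.06
dp [-0.03  -0.002  0.005] rot [ 0.002 -0.011  0.119]
```

Request:
carry_out([
  {"fingers": 30,"dp": [0,0,0],"rot": [0,0,0.08]},
  {"fingers": 30,"dp": [0,0,0],"rot": [0,0,0.15]},
  {"fingers": 30,"dp": [0,0,0],"rot": [0,0,0.15]},
])

```text
t: 13.32
eef_pos: [0.5426, -0.0823, 0.0718]
tool_rot: [2.898, -1.209, 0.002]
contact_force: [-2.5, -3.4, 7.7]
opening: 0.451
finger_force: 40.0
```

```bash
python3 - <<'E'
from m import *
plan([.5415,-.0809,.0715],np.radians(45))
E
```

```text
t 13.325 pos [ 0.5426 -0.0823  0.0718] tool y yaw -135.3 F [-2.5 -3.4  7.7] M [-0.5   0.41  0.08] open 0.451 j6 2.09
dp [-0.03  -0.003  0.005] rot [ 0.003 -0.011 -0.03 ]
```

Request:
carry_out([
  {"fingers": 30,"dp": [0,0,0],"rot": [0,0,0.08]},
  {"fingers": 30,"dp": [0,0,0],"rot": [0,0,0.15]},
  {"fingers": 30,"dp": [0,0,0],"rot": [0,0,0.15]},
])

```text
t: 13.7
eef_pos: [0.5422, -0.0825, 0.0718]
tool_rot: [2.882, -1.246, 0.002]
contact_force: [-3.2, -4.5, 8.7]
opening: 0.451
finger_force: 40.0
```

```bash
python3 - <<'E'
from m import *
plan([.5415,-.0809,.0715],np.radians(45))
E
```

```text
t 13.7 pos [ 0.5422 -0.0825  0.0718] tool y yaw -136.77 F [-3.2 -4.5  8.7] M [-0.74  0.62  0.19] open 0.451 j6 2.11
dp [-0.028 -0.01   0.005] rot [ 0.007 -0.01  -0.177]
```

Request:
carry_out([
  {"fingers": 30,"dp": [0,0,0],"rot": [0,0,0.08]},
  {"fingers": 30,"dp": [0,0,0],"rot": [0,0,0.15]},
  {"fingers": 30,"dp": [0,0,0],"rot": [0,0,0.15]},
])

```text
t: 14.08
eef_pos: [0.5417, -0.0828, 0.0717]
tool_rot: [2.865, -1.283, 0.001]
contact_force: [-3.9, -5.5, 9.8]
opening: 0.452
finger_force: 40.0
```

```bash
python3 - <<'E'
from m import *
plan([.5415,-.0809,.0715],np.radians(45))
E
```

```text
t 14.075 pos [ 0.5417 -0.0828  0.0717] tool y yaw -138.25 F [-3.9 -5.5  9.8] M [-0.98  0.85  0.28] open 0.452 j6 2.14
dp [-0.027 -0.019  0.004] rot [ 0.013 -0.008 -0.325]
```

Torque and side force have climbed steadily since -136°, so it is against the stop. I'll relax slightly, then open and rise.

Request:
carry_out([
  {"fingers": 30,"dp": [0,0,0],"rot": [0,0,-0.1]},
  {"fingers": 30,"dp": [0,0,0],"rot": [0,0,-0.18]},
  {"fingers": 30,"dp": [0,0,0],"rot": [0,0,-0.18]},
])

```text
t: 14.45
eef_pos: [0.542, -0.0825, 0.0717]
tool_rot: [2.885, -1.239, 0.001]
contact_force: [-2.4, -4.5, 8.0]
opening: 0.451
finger_force: 40.0
```

Request:
carry_out([
  {"fingers": 60,"dp": [0,0,0],"rot": [0,0,0]},
  {"fingers": 60,"dp": [0,0,-0.05],"rot": [0,0,0]},
  {"fingers": 60,"dp": [0,0,-0.1],"rot": [0,0,0]},
  {"fingers": 60,"dp": [0,0,-0.12],"rot": [0,0,0]},
  {"fingers": 60,"dp": [0,0,-0.12],"rot": [0,0,0]},
])

```text
t: 15.08
eef_pos: [0.5421, -0.0813, 0.0785]
tool_rot: [-2.886, 1.241, 0.0]
contact_force: [0.5, 1.4, -0.1]
opening: 0.685
finger_force: 0.0
```

```bash
python3 - <<'E'
from m import *
s=grab('scene');plan([.5415,-.0809,.0715],np.radians(45))
cv2.imwrite('pics/crop4.png',cv2.resize(s['img'][145:205,266:346,::-1],(800,600),interpolation=cv2.INTER_CUBIC))
E
```

```text
t 15.125 pos [ 0.542  -0.0813  0.0784] tool y yaw -136.54 F [-0.7 -0.4 -1. ] M [ 0.09 -0.01 -0.05] open 0.684 j6 2.11
dp [-0.011  0.002  0.115] rot [ 0.     0.001 -0.154]
```

View pics/crop4.png

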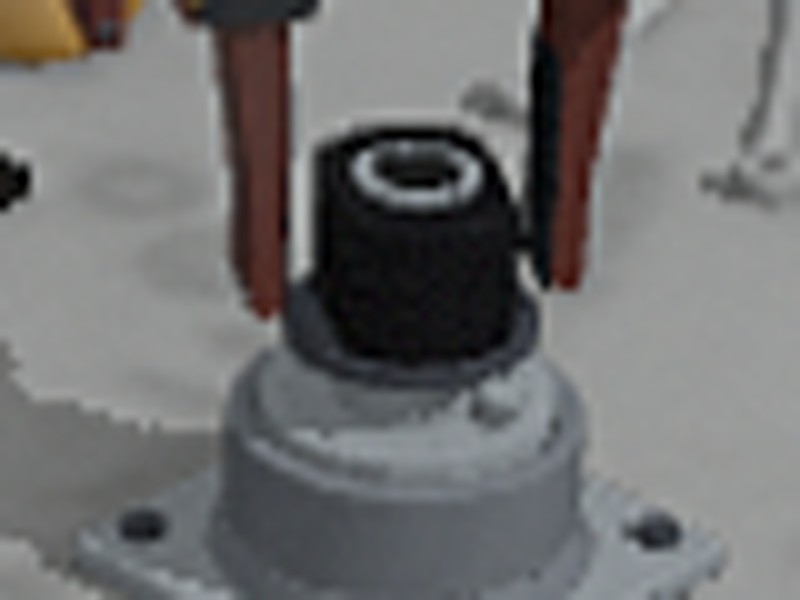

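The chuck is standing free in the holder, head ring at about scene (308,162), with the fingers clear. I'll retreat straight up, then aside, and measure its seat height.

Request:
carry_out([
  {"fingers": 60,"dp": [0,0,-0.3],"rot": [0,0,0]},
  {"fingers": 60,"dp": [0,0,-0.8],"rot": [0,0,0]},
  {"fingers": 60,"dp": [0,0,-1.4],"rot": [0,0,0]},
  {"fingers": 60,"dp": [0,0,-2],"rot": [0,0,0]},
  {"fingers": 60,"dp": [0,0,-2.4],"rot": [0,0,0]},
])

```text
t: 15.75
eef_pos: [0.5426, -0.0814, 0.2242]
tool_rot: [-2.886, 1.241, -0.003]
contact_force: [0.6, -0.9, -0.2]
opening: 0.684
finger_force: 0.0
```

```bash
python3 - <<'E'
from m import *
plan([.42,-.3,.22],np.radians(45))
E
```

```text
t 15.75 pos [ 0.5426 -0.0814  0.2242] tool y yaw -136.54 F [ 0.6 -0.9 -0.2] M [ 0.1   0.06 -0.02] open 0.684 j6 2.11
dp [1.239 3.989 0.068] rot [-0.005 -0.008 -0.154]
```

Request:
carry_out([
  {"fingers": 60,"dp": [0.2,0.7,0],"rot": [0,0,0]},
  {"fingers": 60,"dp": [0.5,1.5,0],"rot": [0,0,0]},
  {"fingers": 60,"dp": [0.75,2.4,0],"rot": [0,0,0]},
  {"fingers": 60,"dp": [1,3.2,0],"rot": [0,0,0]},
  {"fingers": 60,"dp": [1.24,4,0],"rot": [0,0,0]},
])

```text
t: 16.38
eef_pos: [0.418, -0.3017, 0.2224]
tool_rot: [-2.886, 1.241, -0.0]
contact_force: [0.0, -1.4, -0.4]
opening: 0.682
finger_force: 0.0
```

```bash
python3 - <<'E'
from m import *
t=grab('top','t9.png');s=grab('scene')
def ring(g,x,y,r):
    v=g['img'].max(2);m=np.zeros(v.shape,bool);m[y-r:y+r+1,x-r:x+r+1]=v[y-r:y+r+1,x-r:x+r+1]>75;return cen(m,x,y)[0]
q=proj(t,[.5415,-.0809,.107]).round().astype(int);print(q)
a=ring(t,*q,9);b=ring(s,308,162,9);print(a,b,meet(t,a,s,b))
print('stem length check',proj(s,[.5415,-.0809,.107]),proj(s,[.5415,-.0809,.102]))
c=lambda im,x,y:cv2.resize(im[y:y+60,x:x+80,::-1],(400,300),interpolation=cv2.INTER_CUBIC)
cv2.imwrite('pics/crop5.png',np.hstack([c(t['img'],q[0]-40,q[1]-30),c(s['img'],266,145)]))
E
```

```text
[359 201]
[358.89940828 200.67159763] [307.15555556 161.90555556] (array([ 0.54168303, -0.07973972,  0.10780281]), np.float64(0.000273628079252847))
stem length check [307.52105583 162.05052032] [307.4344201  164.01364466]
```

View pics/crop5.png

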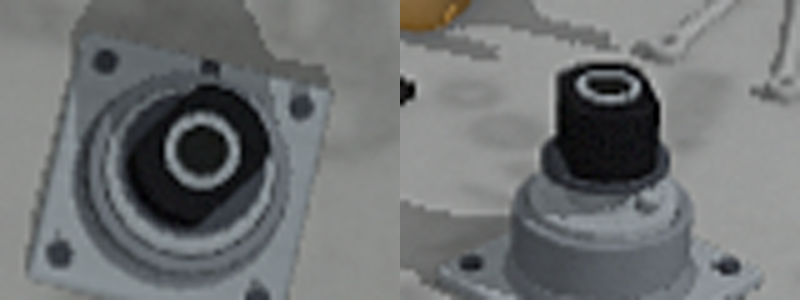

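The head top measures 107.8 mm against 107 mm expected for the seat. The flats stand at about 45°, so the chuck is locked, and I'll hand in.

```bash
python3 -c "
from cell import env
print(env.close_job())"
```

```text
the job is handed in; nothing more can be done
None
```

The chuck is in the holder, turned clockwise to the stop and let go; the cameras put it 0.8 mm above the nominal seat height, so it looks locked in its pockets, and the job is handed in at about 16.5 s (no verdict was returned).

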